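# Release a tool battery from its bench test dock

### The arm

A 6-joint arm with a two-finger parallel gripper is mounted at the origin on the work surface. World frame = base frame: x ahead of the robot, y to its left, z up, the work surface at z = 0. Lengths are in m, angles in rad, forces in N, time in s.
With the tool pointing down it reaches from about 0.35 to 0.975 m from the base axis. Payload 4.9 kg.
Tool frame: the origin (TCP) lies midway between the tips of the shut fingers; the grasp point (between the pads) lies 19 mm behind it; z points along the fingers, y is the line along which they close (so a half turn about z gives the same grasp; the last joint's range is limited). The gripper opens to 85 mm and grips with 20 to 120 N. Pads are 22 mm wide; open, the fingers measure 114 mm over their backs; the gripper's body (76 mm by 85 mm) begins 54 mm behind the grasp point. The pads swing forward as they close: fully open they stand 13 mm farther back than shut.
Start: joints at [1.001, 0.053, 1.613, -0, 1.476, -0.119], TCP at [0.272, 0.563, 0.231] pointing down, gripper open.
Joint ranges: [-3.01, 3.01], [-1.01, 2.22], [0.06, 2.58], [-1.02, 4.17], [0.09, 2.62], [-3.14, 3.14]. Speed limits (rad/s): [2.57, 2.57, 3.14, 3.14, 3.14, 3.14].

### API

Orientations are given as a unit quaternion [x, y, z, w].
In Python, from workcell import bot gives the robot as it stands.
- The arm moves only by the tool apply_moves, never from a script. Its argument "deltas" is a list of rows, each a list of 6 numbers: the shift along the tool's x, y, z in cm, then the turn, a rotation vector about the tool's x, y, z in rad. In form: [[tx, ty, tz, rx, ry, rz], ...]. A call has 1 to 20 rows; each row shifts and turns the commanded pose from where the row before left it, along the tool's axes as they then stand; what a row does not reach is not made up. A row lasts 1/10 s, in which the tool goes at most 50 mm and 8.59 degrees, less where a joint would pass 70% of its speed; a pose out of reach is approached as far as the arm can. A call with a gripper value outside its range is refused whole. "hand" is the opening, from 0 (shut) to 1 (fully open), set as the call begins (left out, the last holds). The fingers move at their own pace and stop on an object; "grip_force" is the grip in N (left out, the last holds). Time passes only in rows, so rows that do not move let the fingers close. It gives the time, the measured TCP pose, the force, the opening and the grip force at its end, in the units of the state.
- bot.get_state(): the state, without advancing time (a new reading comes with each control period).
- bot.grab_frame(name): name is "scene" or "side" or "wrist"; returns a dict with "frame" (480x640x3 uint8, red, green, blue), "mtx" (3x3 intrinsics, pixels), "rvec" (rotation vector, rad) and "tvec" (3), from world to camera coordinates, as OpenCV has them; the wrist camera has in their place "mount" (4x4, takes a point from camera to tool coordinates, whose origin is the TCP and whose axes are the flange's). Camera axes: x right, y down, z forward; pixel columns grow to the right and rows downward; lengths in m; the calibration is good to about 2 mm. A picture is of the moment at which its call begins: read the wrist's pose just before it. There is no depth.
- bot.hand_in(): hands the job in; it is judged then, once.
Trained networks look in a picture, given as the dict that the camera call returned (one of the last four; its "shot" number tells which), for a name from the list of things; names that differ only in an ending like _2 or _b are one class to them, and where a whole thing is asked for, a point or a joint stands for the part that bears it (a point fixed in the world has none). Each returns a list of dicts, best first, with "confidence" (0 to 1); they miss things now and then, are a little off and sometimes report something else, mostly with a low value. They report only what shows in the picture. A call takes as long as a camera call. They do not tell look-alikes from the thing itself.
- bot.spot_in(picture, label): "extent" ([left, top, right, bottom] in pixels, round what is visible of it).
The state is a dict: "clock": time; "joint_positions": joint angles; "joint_vel": joint speeds; "effort": joint torques, N m; "tcp_pos": TCP position; "ee_rot": TCP orientation; "contact_force": force on the tool from outside, world axes, zero at the start; "torque": the same for the moment, N m; "width": finger opening in m; "gripper_force": force on a finger pad.
Only numpy, scipy, OpenCV 4.12 (cv2) and the standard library are available. Lean on these libraries where they do the work, as an engineer would, in place of code of your own. Each camera call takes 0.05 s, during which the arm holds its last target. There are 200 camera calls.

### The job

The battery pack in the bench test dock is done: swing the dock's gate lever by its knob round from closed to the middle one of the three marks (release), arm squarely over the mark, without overrunning it on the way. Only then push the spring ejector plate fully home, bear on it firmly there (about 25 N) for a moment to free the contacts, and let it spring back, so that the ejector and not your hand slides the pack out onto the dock's open end. Do not ram the ejector against its stop, leave the lever on the middle mark, and leave the other things on the bench where they are.

Things in the scene. Friction and masses are not known exactly. Their poses are not given: they have to be found in the camera images.
- dock: Battery test dock, fixed: steel base plate 110 (x) x 320 (y, -150 to +170) x 12 mm. Origin on the bench top under the plate, z up; y is its long axis and the pack leaves towards +y; the lever is on its -x side. Low steel side walls (x = +-42.5, 6 thick, y -35 to +45, top z = 42) guide the pack.
- tower_top (a point): Top centre (0, -55, 150 in the dock's frame) of the grey contact tower, x +-50, y -75 to -35, standing across the dock between ejector plate and pack. Pressed home, the plate is 12 mm from the tower, so the tool must lean back (its upper end towards the dock's -y) by 30 to 40 degrees for the gripper's body to clear it.
- gate (a joint): Lever angle (rad), counter-clockwise seen from above: 0 closed (its dog lies across the pack's way), 1.2 release, 2.4 end; a raised white mark on the grey quadrant under the arm (top z = 30 mm) shows each of the three. Stiff: it takes 4 to 6 N at the knob, and stays where it is left. It starts between 0 and 0.45. Set means 1.13 to 1.27; past 1.5 counts as overrun.
- dock_pivot (a point): Point on the lever's vertical hinge axis at z = 43 mm (in the dock's frame: -68, 88, 43).
- lever_knob (a point): Mid-point (z = 68 mm) of the black upright round knob on the lever's end, diameter 20, z 43 to 88 mm, 85 mm from the hinge axis. In the dock's frame the direction from axis to knob is 2.1 rad from +x at gate = 0, 3.3 rad at gate = 1.2. The flat steel lever arm (14 wide) has its top at z = 48 mm.
- ejector (a joint): How far (m) the ejector is pressed along the dock's +y: 0 at rest, 0.035 fully home at a hard stop (0.032 and more counts). Spring: 3 N at first, 8 N fully home, plus 2 to 7 N of the pack's friction; it springs back when let go. At the stop bear on it with about 25 N for half a second (over 18 for 0.2 s counts); over 40 N counts as ramming.
- ejector_plate (a point): Centre of the outer (-y) face of the black ejector thumb plate, 40 mm wide (x) and 42 mm high (z 20 to 62 mm), 8 mm thick; at (0, -130, 41) in the dock's frame when at rest. Push this face along the dock's +y.
- pack: Tool battery pack, black with grey raised top, 76 (x) x 110 (y) x 62 mm, 0.35 to 0.7 kg; origin at the centre of its underside, axes as the dock's. Seated, it stands on the plate (z = 12), origin near (0, 23) in the dock's frame, rear face 2 to 4 mm off the ejector's nose. A full stroke brings it to y = 55 mm or a little more; 50 to 90 is out.
- screwdriver: Loose screwdriver lying on the dock's far (+x) side; bystander.
- tape_roll: Loose tape roll, 90 mm diameter, 25 high, lying on the dock's far side; bystander.
- wrench: Loose wrench lying on the robot's side of the dock; bystander.
- bottle: Water bottle, 190 mm high, standing; bystander.
- carton: Small carton 90 x 120 x 60 mm; bystander.
- jar: Jar 70 mm high; bystander.
- hammer: Hammer lying on the bench; bystander.
Things that resemble listed ones, but are neither listed nor needed, are in the scene too. Several things have the shape of the pack; the one meant has the colours described above.

How it is judged:
On the way, in this order (a step that is already met when the one before it is completed fails the run):
1. the gate lever rests on its middle mark, let go, with the ejector not yet pressed (value of joint gate between 1.13 and 1.27 rad and contact force between the fingers and gate below 0.2 N and value of joint ejector below 0.004 m), for 0.3 s.
2. the ejector is pressed fully home and borne on firmly (over 18 N) for a moment, the lever still on its middle mark (value of joint gate between 1.13 and 1.27 rad and value of joint ejector above 0.032 m and contact force between the fingers and ejector above 18 N), for 0.2 s.
At the end, for the whole second after the job is handed in: The gate lever stands on its middle mark (1.13 to 1.27 rad), the ejector has sprung back (under 4 mm), and the pack rests flat and still on the dock's base plate, 50 to 90 mm along the dock's y and within 12 mm of its middle line (value of joint gate between 1.13 and 1.27 rad and value of joint ejector below 0.004 m and y of pack in the frame of dock between 0.05 and 0.09 m and x of pack in the frame of dock between -0.012 and 0.012 m and z of pack in the frame of dock between 0.008 and 0.018 m and angle between pack's own z axis and vertical below 0.08 rad and linear speed of pack below 0.01 m/s); the robot touches nothing.
It fails at once if the lever overruns the middle mark (past 1.5 rad) (value of joint gate above 1.5 rad).
It fails at once if the ejector is pressed while the gate is not open (value of joint ejector above 0.01 m and value of joint gate below 1 rad).
It fails at once if the ejector is rammed (over 40 N) (contact force between any of the fingers, the arm and ejector above 40 N).
It fails at once if the robot pushes the pack itself (contact force between any of the fingers, the arm and pack above 2 N).
It fails at once if another thing on the bench is disturbed (moved over 25 mm) (distance of any of screwdriver, tape_roll, wrench, bottle, carton, jar, hammer from where it was at the start of the episode above 0.025 m).
It also fails if it takes over 61 s, if anything falls off the work surface, if the arm or the gripper's body presses on something with over 40 N, if the wrist force passes 120 N, or if a joint passes its speed limit or range.

## Working session

There is one attempt and no reset: what is moved stays moved. The work goes in short steps, Python scripts to look and compute and a tool call to move; the robot and the scene stay as the last step left them, time stands still between calls to the robot, and variables do not carry over. Pictures are saved under pics/ and viewed, at most 10 in all, crops included, and the job is handed in when it is done.

Besides the shell and the picture viewer there is one more tool, called as a command line: name --pt "numbers of a row" for each row, then --argument value for the rest. apply_moves: Moves the arm, as the interface text tells. Its arguments: {"type":"object","properties":{"deltas":{"type":"array","items":{"type":"array","items":{"type":"number"}}},"hand":{"type":"number"},"grip_force":{"type":"number"}},"required":["deltas"]}

```bash
mkdir -p pics; cat > h.py <<'E'
import numpy as np, cv2
from workcell import bot
from scipy.spatial.transform import Rotation as R
E
python3 - <<'E'
from h import *
import pickle
s=bot.get_state(); print({k:np.round(v,3) for k,v in s.items()})
fr={}
for n in ["scene","side"]:
    f=bot.grab_frame(n); fr[n]=f
    cv2.imwrite(f"pics/{n}0.png",f["frame"][:,:,::-1])
    print(n,f["mtx"].tolist(),f["rvec"],f["tvec"])
    for l in ["dock","tower_top","lever_knob","ejector_plate","pack","gate","wrench","bottle","carton","jar","hammer","screwdriver","tape_roll"]:
        print(l,[(np.round(d["extent"]).tolist(),round(d["confidence"],2)) for d in bot.spot_in(f,l)[:4]])
pickle.dump(fr,open("fr0.pkl","wb"))
E
```

```text
{'clock': np.float64(0.0), 'joint_positions': array([ 1.001,  0.053,  1.614, -0.   ,  1.476, -0.119]), 'joint_vel': array([ 0.001,  0.001, -0.001, -0.001, -0.   , -0.001]), 'effort': array([ 2.0000e-03, -3.9368e+01, -3.7018e+01,  0.0000e+00,  7.0000e-03,
        0.0000e+00]), 'tcp_pos': array([0.272, 0.562, 0.23 ]), 'ee_rot': array([ 0.224,  0.975, -0.001, -0.   ]), 'contact_force': array([ 0.226, -0.293, -0.02 ]), 'torque': array([-0.028, -0.009, -0.037]), 'gripper_force': np.float64(0.0), 'width': np.float64(0.086)}
scene [[466.4808573527863, 0.0, 313.0127043623826], [0.0, 466.4808573527863, 232.61361360130522], [0.0, 0.0, 1.0]] [ 1.39222646  2.29267809 -0.80441331] [ 0.28805887 -0.32273034  1.62828109]
dock [([249.0, 204.0, 379.0, 302.0], 0.67), ([436.0, 282.0, 475.0, 340.0], 0.17)]
tower_top [([251.0, 208.0, 376.0, 300.0], 0.9)]
lever_knob [([341.0, 225.0, 375.0, 261.0], 0.68)]
ejector_plate [([260.0, 228.0, 271.0, 244.0], 0.64), ([252.0, 203.0, 377.0, 301.0], 0.53)]
pack [([371.0, 280.0, 422.0, 325.0], 0.87), ([319.0, 179.0, 356.0, 208.0], 0.79), ([287.0, 236.0, 333.0, 279.0], 0
[... 672 characters left out ...]
 317.0], 0.62)]
tower_top [([280.0, 216.0, 373.0, 317.0], 0.86)]
lever_knob [([280.0, 217.0, 327.0, 243.0], 0.95), ([340.0, 280.0, 355.0, 302.0], 0.25)]
ejector_plate [([338.0, 277.0, 354.0, 302.0], 0.55)]
pack [([309.0, 186.0, 360.0, 226.0], 0.81), ([216.0, 248.0, 265.0, 298.0], 0.62), ([280.0, 218.0, 370.0, 315.0], 0.55)]
gate []
wrench [([280.0, 277.0, 307.0, 332.0], 0.95)]
bottle [([317.0, 135.0, 338.0, 191.0], 0.87), ([281.0, 218.0, 370.0, 316.0], 0.25)]
carton []
jar [([268.0, 174.0, 287.0, 201.0], 0.98)]
hammer [([233.0, 341.0, 360.0, 382.0], 0.61)]
screwdriver [([278.0, 277.0, 305.0, 336.0], 0.25)]
tape_roll [([364.0, 228.0, 394.0, 256.0], 0.66), ([281.0, 216.0, 374.0, 318.0], 0.65)]
```

```bash
python3 - <<'E'
import pickle,cv2,numpy as np
fr=pickle.load(open("fr0.pkl","rb"))
a=fr["scene"]["frame"][170:350,170:490]; b=fr["side"]["frame"][120:400,200:420]
cv2.imwrite("pics/c1.png",cv2.resize(a,(800,450),interpolation=cv2.INTER_CUBIC)[:,:,::-1])
cv2.imwrite("pics/c2.png",cv2.resize(b,None,fx=2.14,fy=2.14,interpolation=cv2.INTER_CUBIC)[:,:,::-1])
E
```

```text
(no output)
```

View pics/c1.png

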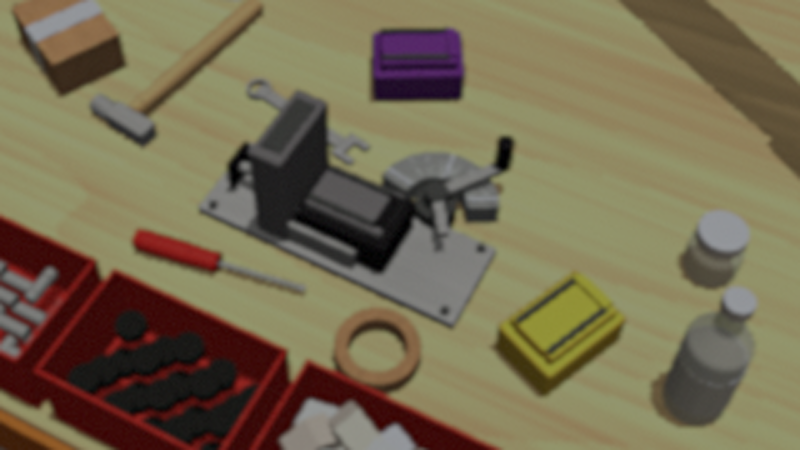

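View pics/c2.png

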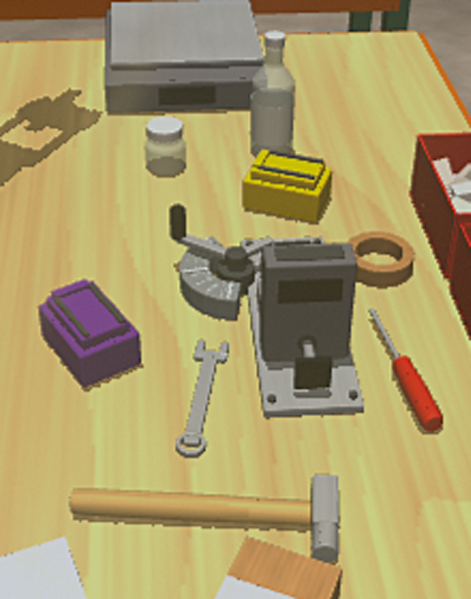

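The seated pack (black, grey top, scene about 310,258) sits in the dock. The purple one (337,194) and the yellow one (397,302) are look-alikes. The lever is near closed with its knob at scene (372,231) and side (283,224), and the ejector plate is at side (346,294). Next I fit the dock pose from these points.

```bash
cat > fit.py <<'E'
from h import *
import pickle
from scipy.optimize import least_squares
fr=pickle.load(open("fr0.pkl","rb"))
def proj(n,P):
    f=fr[n]; return cv2.projectPoints(np.array(P,float).reshape(-1,1,3),f["rvec"],f["tvec"],f["mtx"],None)[0][:,0]
S=lambda u,v:(u/2.5+170,v/2.5+170)
D=lambda u,v:(u/2.14+200,v/2.14+120)
obs=[("scene",(-55,170,12),S(493,248)),("scene",(55,170,12),S(455,322)),("scene",(55,-150,12),S(200,210)),
("side",(-55,-150,6),D(268,411)),("side",(55,-150,6),D(362,408)),("side",(0,-130,41),D(312,372)),
("scene",(0,-130,41),(265.5,236)),("side",(50,-75,150),D(354,252)),("side",(-50,-75,150),D(265,255))]
def W(p,P): 
    c,s=np.cos(p[2]),np.sin(p[2]); P=np.array(P)/1000
    return np.array([p[0]+c*P[0]-s*P[1],p[1]+s*P[0]+c*P[1],P[2]])
def knob(g): a=2.1+g; return (-68+85*np.cos(a),88+85*np.sin(a),68)
def res(p):
    r=[proj(n,W(p,P))[0]-np.array(o) for n,P,o in obs]
    r+=[proj("scene",W(p,knob(p[3])))[0]-S(505,152),proj("side",W(p,knob(p[3])))[0]-D(178,222)]
    return np.array(r).ravel()
best=min((least_squares(res,[0.6,0.2,a,.2],loss="soft_l1") for a in np.arange(-3,3.2,1)),key=lambda r:r.cost)
if __name__=="__main__":
    print(best.x,best.cost); print(np.round(res(best.x).reshape(-1,2),1).tolist())
    p=best.x
    for n,P in [("pivot",(-68,88,43)),("ej",(0,-130,41)),("tower",(0,-55,150)),("knob",knob(p[3])),("knob1.2",knob(1.2))]: print(n,W(p,P).round(4))
E
python3 fit.py
```

```text
[ 0.60199574 -0.03465807 -0.01494605  0.46056196] 12.748787679317779
[[2.4, 0.1], [0.3, 1.4], [-0.7, -0.8], [-2.1, -0.0], [0.7, -1.2], [0.4, -0.0], [-0.6, -0.1], [1.5, 3.5], [-0.3, 3.9], [0.1, -0.2], [-1.0, -1.4]]
pivot [0.5353 0.0543 0.043 ]
ej [ 0.6001 -0.1646  0.041 ]
tower [ 0.6012 -0.0897  0.15  ]
knob [0.465  0.1021 0.068 ]
knob1.2 [0.4512 0.0422 0.068 ]
```

apply_moves --pt "-1 -0.9 0 0 0 0" --pt "-2.3 -2 0 0 0 0" --pt "-2.6 -2.3 0 0 0 0" --pt "-2.6 -2.3 0 0 0 0" --pt "-2.6 -2.3 0 0 0 0" --pt "-2.6 -2.3 0 0 0 0" --pt "-2.6 -2.3 0 0 0 0" --pt "-2.6 -2.3 0 0 0 0" --pt "-2.6 -2.3 0 0 0 0" --pt "-2.6 -2.3 0 0 0 0" --pt "-2.6 -2.3 0 0 0 0" --pt "-2.6 -2.3 0 0 0 0" --pt "-2.6 -2.3 0 0 0 0" --pt "-2.6 -2.3 0 0 0 0" --pt "-2.3 -2 0 0 0 0" --pt "-1.5 -1.3 0 0 0 0" --pt "-1 -1 0 0 0 0" --pt "0 0 0 0 0 0" --pt "0 0 0 0 0 0"

```text
clock: 3.3
tcp_pos: [0.4741, 0.0782, 0.2313]
ee_rot: [0.224, 0.975, 0.0, -0.0]
contact_force: [0.3, -0.0, -0.2]
width: 0.0853
gripper_force: 0.0
```

```bash
cat >> h.py <<'E'
def wshot(name):
    s=bot.get_state(); f=bot.grab_frame("wrist")
    T=np.eye(4);T[:3,:3]=R.from_quat(s["ee_rot"]).as_matrix();T[:3,3]=s["tcp_pos"]
    M=np.linalg.inv(T@np.array(f["mount"])); f["rvec"]=cv2.Rodrigues(M[:3,:3])[0]; f["tvec"]=M[:3,3]
    cv2.imwrite(f"pics/{name}.png",f["frame"][:,:,::-1])
    import pickle; pickle.dump((s,f),open(name+".pkl","wb"))
    return s,f
E
python3 - <<'E'
from fit import *
s,f=wshot("w1"); fr["w"]=f
print(s["tcp_pos"],R.from_quat(s["ee_rot"]).as_matrix().round(3),f["mount"])
p=best.x; im=f["frame"][:,:,::-1].copy()
for P in [(-68,88,43),knob(p[3]),(0,-55,150),(-55,170,12),(55,170,12)]+[(-68+85*np.cos(2.1+g),88+85*np.sin(2.1+g),30) for g in (0,1.2,2.4)]:
    q=proj("w",W(p,P))[0]; print(P,q); cv2.circle(im,tuple(int(v) for v in q),3,(0,0,255),-1)
for l in ["lever_knob","gate"]: print(l,bot.spot_in(f,l)[:2])
cv2.imwrite("pics/w1o.png",im)
E
```

```text
[0.47408789 0.07823277 0.23125502] [[-0.9    0.436 -0.   ]
 [ 0.436  0.9    0.   ]
 [ 0.     0.    -1.   ]] [[-5.57196774e-04 -9.59485369e-01 -2.81757903e-01  7.18968690e-02]
 [ 9.99999744e-01 -4.07822480e-04 -5.88792459e-04 -1.26336736e-04]
 [ 4.50030544e-04 -2.81758158e-01  9.59485350e-01 -1.43812997e-01]
 [ 0.00000000e+00  0.00000000e+00  0.00000000e+00  1.00000000e+00]]
(-68, 88, 43) [331.98500667 282.72756653]
(np.float64(-139.05127550428136), np.float64(134.6552917600427), 68) [349.65764259 189.19872253]
(0, -55, 150) [186.14027448 508.6742936 ]
(-55, 170, 12) [420.15990871 245.88931451]
(55, 170, 12) [461.75317148 344.17847247]
(np.float64(-110.91191889098789), np.float64(161.37279616515428), 30) [390.44084579 198.30678161]
(np.float64(-151.93578044225353), np.float64(74.59161599782391), 30) [274.61804704 197.74162569]
(np.float64(-85.91764295161627), np.float64(4.909939998466754), 30) [238.36599422 296.87808718]
lever_knob [{'extent': [311.2, 174.3, 387.1, 326.7], 'confidence': 0.65}]
gate [{'extent': [309.3, 178.6, 385.6, 320.3], 'confidence': 0.78}, {'extent': [177.0, 175.5, 448.4, 457.4], 'confidence': 0.34}]
```

View pics/w1o.png

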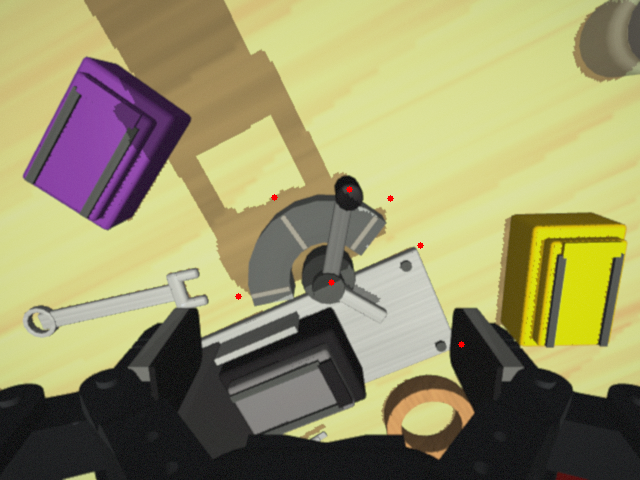

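Wrist view: the knob is at about (349,192) and the pivot at (330,285). The marks are near (367,232), (293,233) and (270,297), so the arm is just short of a third of the way. I'll refine the fit with the plate's +y corners, (416,248) and (449,353).

```bash
cat > fit2.py <<'E'
from fit import *
import sys
s,f=pickle.load(open("w1.pkl","rb")); fr["w"]=f
obs+=[("w",(-55,170,12),(416,248)),("w",(55,170,12),(449,353)),("w",(-55,170,12),(416,248))]
def res2(p): return np.r_[res(p),proj("w",W(p,knob(p[3])))[0]-(349,192)]
b2=least_squares(res2,best.x,loss="soft_l1"); p=b2.x
if __name__=="__main__":
    print(p,b2.cost); print(np.round(res2(p).reshape(-1,2),1).tolist())
    for n,P in [("pivot",(-68,88,43)),("ej",(0,-130,41)),("knob",knob(p[3])),("knob1.2",knob(1.2))]: print(n,W(p,P).round(4),proj("w",W(p,P))[0].round())
    for g in (0,1.2,2.4):
        for r in (50,70): print(g,r,proj("w",W(p,(-68+r*np.cos(2.1+g),88+r*np.sin(2.1+g),30)))[0].round())
E
python3 fit2.py
python3 - <<'E'
import cv2
a=cv2.imread("pics/w1.png")[165:365,220:480]
cv2.imwrite("pics/c3.png",cv2.resize(a,None,fx=3,fy=3,interpolation=cv2.INTER_CUBIC))
E
```

```text
[ 0.60156584 -0.03881658 -0.01948892  0.4291787 ] 30.555985938984648
[[1.0, -0.3], [-1.3, 0.8], [-1.8, -1.7], [-2.4, 1.2], [0.6, 0.2], [0.2, 1.2], [-1.7, -0.9], [1.5, 4.6], [-0.5, 4.9], [0.3, 0.0], [8.6, -6.8], [0.3, 0.0], [-0.6, 0.1], [-0.3, -1.2], [-0.0, 0.1]]
pivot [0.5353 0.0505 0.043 ] [328. 285.]
ej [ 0.599  -0.1688  0.041 ] [150. 433.]
knob [0.4667 0.1007 0.068 ] [349. 192.]
knob1.2 [0.4511 0.0387 0.068 ] [265. 209.]
0 50 [362. 234.]
0 70 [376. 215.]
1.2 50 [295. 233.]
1.2 70 [281. 214.]
2.4 50 [273. 290.]
2.4 70 [251. 295.]
```

View pics/c3.png

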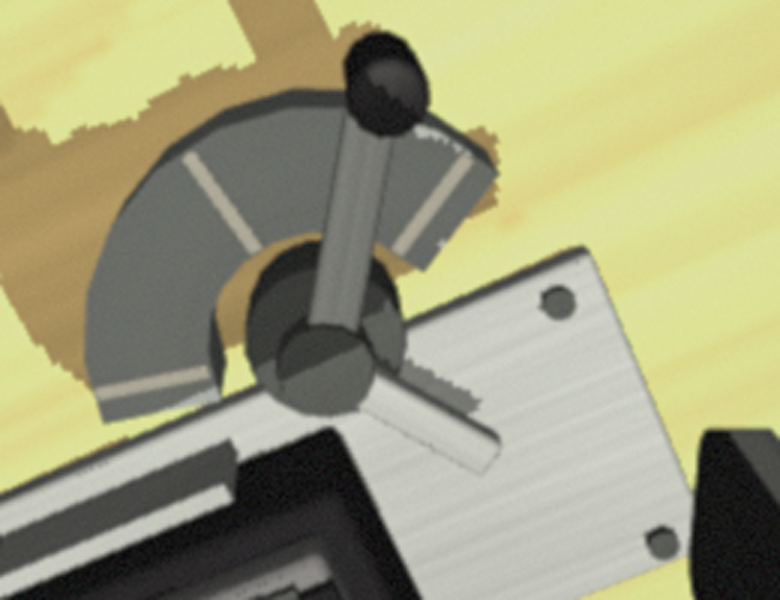

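```bash
sed -i 's/(449,353)/(458,346.5)/' fit2.py; cat >> fit2.py <<'E'
    s=bot.get_state(); Rm=R.from_quat(s["ee_rot"]).as_matrix(); k=W(p,knob(p[3]))
    rad=2.1+p[3]+p[2]; cur=np.arctan2(Rm[1,0],Rm[0,0]); print("rad",rad,"tool x",cur,"delta tool cm",100*(Rm.T@(k-s["tcp_pos"])))
E
python3 fit2.py
```

```text
[ 0.60198026 -0.0383068  -0.01631881  0.42976098] 16.615160968810745
[[1.1, -0.3], [-1.0, 0.9], [-1.8, -1.4], [-2.0, 1.1], [0.9, -0.1], [0.6, 1.1], [-1.7, -0.6], [1.8, 4.4], [-0.2, 4.8], [0.6, -0.3], [0.2, -0.7], [0.6, -0.3], [-0.5, 0.1], [-0.3, -1.2], [-0.0, 0.0]]
pivot [0.5354 0.0508 0.043 ] [328. 285.]
ej [ 0.5999 -0.1683  0.041 ] [151. 433.]
knob [0.4667 0.1007 0.068 ] [349. 192.]
knob1.2 [0.4513 0.0388 0.068 ] [265. 210.]
0 50 [362. 234.]
0 70 [376. 215.]
1.2 50 [295. 233.]
1.2 70 [282. 214.]
2.4 50 [273. 290.]
2.4 70 [251. 295.]
rad 2.51344217255058 tool x 2.692179648153521 delta tool cm [ 1.61754828  1.64050459 16.33251432]
```

apply_moves --pt "0.5 0.5 0 0 0 0.03" --pt "0.6 0.5 0 0 0 0.05" --pt "0.6 0.5 0 0 0 0.05" --pt "0 0 1.5 0 0 0.05" --pt "0 0 2.5 0 0 0" --pt "0 0 3 0 0 0" --pt "0 0 3 0 0 0" --pt "0 0 3 0 0 0" --pt "0 0 2.5 0 0 0" --pt "0 0 1.5 0 0 0" --pt "0 0 0.5 0 0 0" --pt "0 0 0 0 0 0" --pt "0 0 0 0 0 0"

```text
clock: 4.75
tcp_pos: [0.4672, 0.0997, 0.0574]
ee_rot: [0.31, 0.951, 0.0, 0.001]
contact_force: [0.4, 0.6, 0.3]
width: 0.0856
gripper_force: 0.0
```

```bash
python3 fit2.py | tail -1; python3 -c "
from h import *
wshot('w2')"
```

```text
rad 2.51344217255058 tool x 2.5114395935547775 delta tool cm [ 0.10426734  0.05191317 -1.05749595]
```

View pics/w2.png

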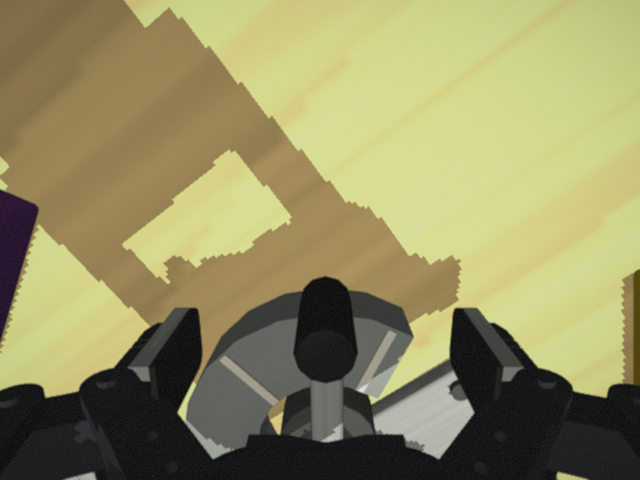

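The knob is centred between the pads (u≈325). I close on it.

apply_moves --pt "0.1 0.05 0 0 0 0" --pt "0 0 0 0 0 0" --pt "0 0 0 0 0 0" --pt "0 0 0 0 0 0" --pt "0 0 0 0 0 0" --pt "0 0 0 0 0 0" --pt "0 0 0 0 0 0" --pt "0 0 0 0 0 0" --hand 0 --grip_force 20

```text
clock: 5.6
tcp_pos: [0.466, 0.1004, 0.0565]
ee_rot: [0.31, 0.951, 0.0, 0.0]
contact_force: [-0.9, 0.5, 2.8]
width: 0.0191
gripper_force: 22.1
```

apply_moves --pt "-0.01 -0.25 0 0 0 -0.03" --pt "-0.01 -0.42 0 0 0 -0.05" --pt "-0.01 -0.42 0 0 0 -0.05" --pt "-0.01 -0.43 0 0 0 -0.05" --pt "-0.01 -0.42 0 0 0 -0.05" --pt "-0.01 -0.43 0 0 0 -0.05" --pt "-0.01 -0.42 0 0 0 -0.05" --pt "-0.01 -0.43 0 0 0 -0.05" --pt "-0.01 -0.42 0 0 0 -0.05" --pt "-0.01 -0.43 0 0 0 -0.05" --pt "-0.01 -0.42 0 0 0 -0.05" --pt "-0.01 -0.43 0 0 0 -0.05" --pt "-0.01 -0.25 0 0 0 -0.03" --pt "0 0 0 0 0 0" --pt "0 0 0 0 0 0"

```text
clock: 7.1
tcp_pos: [0.4503, 0.052, 0.0565]
ee_rot: [0.011, 1.0, -0.0, 0.001]
contact_force: [2.7, 0.4, -0.8]
width: 0.0189
gripper_force: 21.8
```

```bash
cat > ang.py <<'E'
from fit2 import *
s=bot.get_state(); Rm=R.from_quat(s["ee_rot"]).as_matrix(); c=s["tcp_pos"][:2]-W(p,(-68,88,43))[:2]
print("gate from tcp",(np.arctan2(c[1],c[0])-p[2]-2.1)%(2*np.pi),"r",np.hypot(*c),"tool x gate",(np.arctan2(Rm[1,0],Rm[0,0])-p[2]-2.1)%(2*np.pi),s["contact_force"],s["width"],"j6",s["joint_positions"][5])
E
python3 ang.py
```

```text
gate from tcp 1.0437698719779736 r 0.08513015990752315 tool x gate 1.0362291577328548 [ 2.72236263  0.38875554 -0.77429916] 0.018877482308396375 j6 -1.598516526503389
```

apply_moves --pt "-0.01 -0.25 0 0 0 -0.03" --pt "-0.01 -0.42 0 0 0 -0.05" --pt "-0.01 -0.38 0 0 0 -0.045" --pt "0 -0.25 0 0 0 -0.03" --pt "0 0 0 0 0 0" --pt "0 0 0 0 0 0"

```text
clock: 7.7
tcp_pos: [0.4511, 0.039, 0.0565]
ee_rot: [-0.067, 0.998, -0.0, 0.001]
contact_force: [4.5, 0.1, -1.9]
width: 0.0192
gripper_force: 21.8
```

```bash
python3 ang.py
```

```text
gate from tcp 1.196508951450193 r 0.08516520915026585 tool x gate 1.191128345502408 [ 4.52893908  0.13946983 -1.92782852] 0.019162602872485186 j6 -1.7821465874488263
```

apply_moves --pt "0 0 0 0 0 0" --pt "0 0 0 0 0 0" --pt "0 0 0 0 0 0" --pt "0 0 0 0 0 0" --pt "0 0 0 0 0 0" --pt "0 0 -1 0 0 0" --pt "0 0 -2.5 0 0 0" --pt "0 0 -3.5 0 0 0" --pt "0 0 -3.5 0 0 0" --pt "0 0 -3.5 0 0 0" --pt "0 0 -2.5 0 0 0" --pt "0 0 -1 0 0 0" --pt "0 0 0 0 0 0" --hand 1

```text
clock: 9.0
tcp_pos: [0.4513, 0.039, 0.2333]
ee_rot: [-0.067, 0.998, -0.0, 0.002]
contact_force: [0.8, 0.0, 0.2]
width: 0.0854
gripper_force: 0.0
```

```bash
python3 - <<'E'
from fit2 import *
s,f=wshot("w3"); fr["w"]=f; print(s["tcp_pos"],s["joint_positions"].round(3))
im=f["frame"][:,:,::-1].copy()
for P,c in [((-68,88,43),(0,0,255)),(knob(1.2),(0,0,255)),(knob(1.13),(0,255,0)),(knob(1.27),(0,255,0)),((-55,170,12),(255,0,0)),((-53,88,12),(255,0,0))]:
    q=proj("w",W(p,P))[0]; cv2.circle(im,tuple(int(v) for v in q),2,c,-1)
q=proj("w",W(p,(-100,90,40)))[0].astype(int); y0=max(0,min(280,q[1]-130)); x0=max(0,min(380,q[0]-130))
cv2.imwrite("pics/w3o.png",cv2.resize(im[y0:y0+200,x0:x0+260],None,fx=3,fy=3,interpolation=cv2.INTER_CUBIC)); print(x0,y0)
E
```

```text
[0.4513284  0.03903049 0.23333269] [-0.078 -0.384  1.995  0.     1.526 -1.783]
204 136
```

View pics/w3o.png

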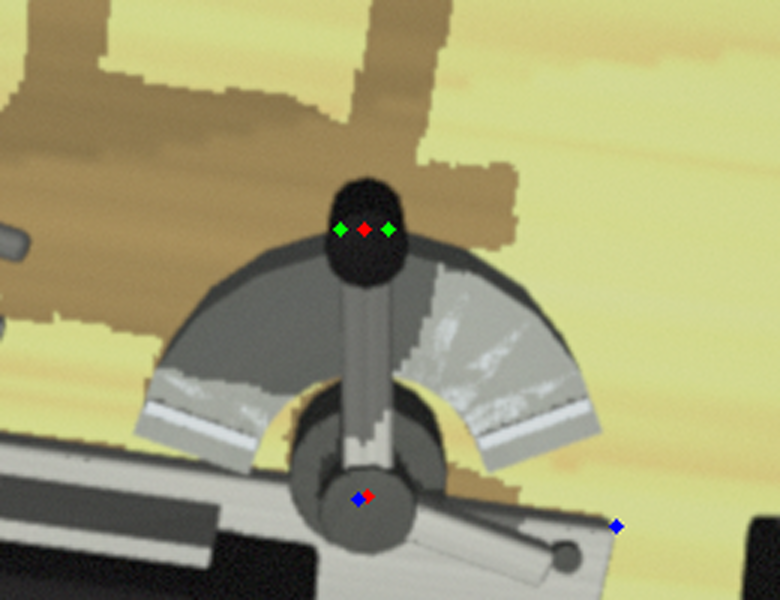

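The arm covers the middle mark, midway between the two outer marks, with the knob on the predicted 1.2 point. The lever is set. Now I work out the ejector approach.

```bash
cat > ej.py <<'E'
from fit2 import *
def report(th=0.61):
    s=bot.get_state(); Rm=R.from_quat(s["ee_rot"]).as_matrix()
    Rd=R.from_euler("z",p[2]).as_matrix(); c,sn=np.cos(th),np.sin(th)
    Rt=Rd@np.array([[0,1,0],[c,0,sn],[sn,0,-c]])
    d=Rd.T@(s["tcp_pos"]-np.array([p[0],p[1],0]))*1000
    print("tcp in dock mm",d.round(1),"rotvec to go (tool)",R.from_matrix(Rm.T@Rt).as_rotvec().round(3),"F dock",(Rd.T@s["contact_force"]).round(1),"j",s["joint_positions"].round(2),"t",s["clock"])
    return s
E
python3 - <<'E'
from ej import *
report(); report(0)
f=fr["side"]; C=cv2.Rodrigues(f["rvec"])[0]; 
def ground(u,v,z=0.0):
    r=C.T@np.linalg.inv(f["mtx"])@[u,v,1]; o=-C.T@f["tvec"].ravel(); return (o+r*(z-o[2])/r[2]).round(3)
print("hammer head",ground(352,361,.015),"handle end",ground(235,354,.015),"carton top",ground(340,373,.06),ground(310,378,.06),"wrench",ground(290,327),ground(297,282),"screwdr",ground(404,315,.01))
E
```

```text
tcp in dock mm [-152.8   74.9  231.3] rotvec to go (tool) [-0.523  0.45   1.662] F dock [-0.1 -0.6  0. ] j [-0.08 -0.38  2.   -0.    1.53 -1.78] t 9.05
tcp in dock mm [-152.8   74.9  231.3] rotvec to go (tool) [0.    0.    1.721] F dock [-0.1 -0.6  0. ] j [-0.08 -0.38  2.   -0.    1.53 -1.78] t 9.05
hammer head [ 0.587 -0.339  0.015] handle end [ 0.346 -0.298  0.015] carton top [ 0.551 -0.402  0.06 ] [ 0.493 -0.408  0.06 ] wrench [ 0.466 -0.218  0.   ] [ 0.492 -0.067  0.   ] screwdr [ 0.729 -0.214  0.01 ]
```

apply_moves --pt "0 0 0 0 0 0.06" --pt "0 0 0 0 0 0.12" --pt "0 0 0 0 0 0.14" --pt "0 0 0 0 0 0.14" --pt "0 0 0 0 0 0.14" --pt "0 0 0 0 0 0.14" --pt "0 0 0 0 0 0.14" --pt "0 0 0 0 0 0.14" --pt "0 0 0 0 0 0.14" --pt "0 0 0 0 0 0.14" --pt "0 0 0 0 0 0.14" --pt "0 0 0 0 0 0.14" --pt "0 0 0 0 0 0.1" --pt "0 0 0 0 0 0.04" --pt "0 0 0 0 0 0" --hand 0

```text
clock: 10.55
tcp_pos: [0.4493, 0.0391, 0.2287]
ee_rot: [0.712, 0.702, -0.001, -0.002]
contact_force: [-0.7, -0.4, -0.5]
width: -0.0001
gripper_force: 0.0
```

```bash
python3 -c "
from ej import *
report(0)"
```

```text
tcp in dock mm [-153.9   74.9  228.7] rotvec to go (tool) [-0.004 -0.     0.001] F dock [-0.7 -0.4 -0.5] j [-0.08 -0.38  2.   -0.    1.53 -0.06] t 10.55
```

apply_moves --pt "-1.2 0.7 0 0 0 0" --pt "-2.3 1.4 0 0 0 0" --pt "-3 1.8 0 0 0 0" --pt "-3 1.8 0 0 0 0" --pt "-3 1.8 0 0 0 0" --pt "-3 1.8 0 0 0 0" --pt "-3 1.8 0 0 0 0" --pt "-3 1.8 0 0 0 0" --pt "-2.3 1.4 0 0 0 0" --pt "-1.7 1.1 0 0 0 0" --pt "0 0 0 0 0.05 0" --pt "0 0 0 0 0.1 0" --pt "0 0 0 0 0.11 0" --pt "0 0 0 0 0.11 0" --pt "0 0 0 0 0.11 0" --pt "0 0 0 0 0.09 0" --pt "0 0 0 0 0.04 0" --pt "0 0 0 0 0 0" --pt "0 0 0 0 0 0"

```text
clock: 12.45
tcp_pos: [0.6006, -0.2183, 0.231]
ee_rot: [0.68, 0.67, 0.214, -0.211]
contact_force: [-0.3, 1.4, 0.1]
width: 0.0001
gripper_force: 0.0
```

```bash
python3 - <<'E'
from ej import *
report()
s,f=wshot("w4"); fr["w"]=f
im=f["frame"][:,:,::-1].copy()
for P in [(-20,-130,62),(20,-130,62),(-20,-130,20),(20,-130,20),(-55,-150,12),(55,-150,12),(-50,-75,150),(50,-75,150)]:
    q=proj("w",W(p,P))[0]; print(P,q.round()); cv2.circle(im,tuple(int(v) for v in q),2,(0,0,255),-1)
cv2.imwrite("pics/w4o.png",im)
E
```

```text
tcp in dock mm [   1.6 -180.   231. ] rotvec to go (tool) [-0.001  0.001  0.001] F dock [-0.3  1.4  0.1] j [-0.67  0.28  1.45  0.48  1.79 -0.64] t 12.45
(-20, -130, 62) [299. 282.]
(20, -130, 62) [349. 282.]
(-20, -130, 20) [302. 292.]
(20, -130, 20) [347. 292.]
(-55, -150, 12) [262. 316.]
(55, -150, 12) [386. 316.]
(-50, -75, 150) [245. 166.]
(50, -75, 150) [402. 167.]
```

View pics/w4o.png

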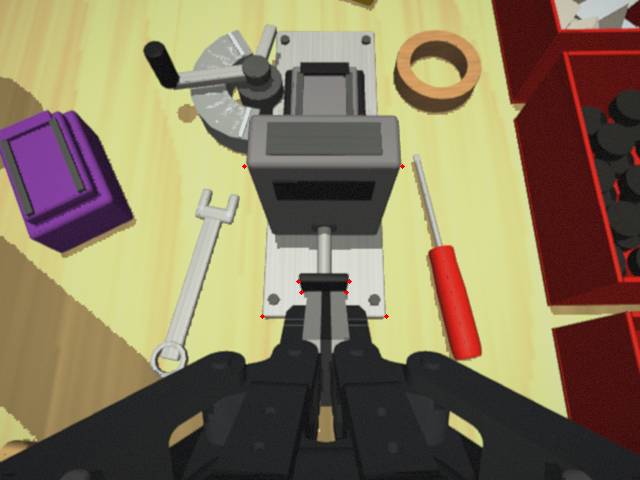

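The dock fit lines up with the ejector plate's top edge (299–349, 282) and the base plate's corners. I descend behind the plate.

apply_moves --pt "-0.46 -0.1 0.66 0 0 0" --pt "-1.15 -0.06 1.64 0 0 0" --pt "-1.43 0 2.05 0 0 0" --pt "-1.43 0 2.05 0 0 0" --pt "-1.43 0 2.05 0 0 0" --pt "-1.43 0 2.05 0 0 0" --pt "-1.43 0 2.05 0 0 0" --pt "-1.43 0 2.05 0 0 0" --pt "-0.63 0 0.9 0 0 0" --pt "-0.29 0 0.41 0 0 0" --pt "0 0 0 0 0 0" --pt "0 0 0 0 0 0"

```text
clock: 13.7
tcp_pos: [0.5997, -0.2185, 0.0384]
ee_rot: [0.679, 0.67, 0.214, -0.21]
contact_force: [-0.1, -0.7, 0.4]
width: 0.0001
gripper_force: 0.0
```

```bash
python3 -c "
from ej import *
report()"
```

```text
tcp in dock mm [   0.7 -180.2   38.4] rotvec to go (tool) [0.001 0.001 0.002] F dock [-0.1 -0.7  0.4] j [-0.67  0.47  1.54  0.47  1.53 -0.77] t 13.7
```

apply_moves --pt "0.41 0 0.29 0 0 0" --pt "0.82 0 0.57 0 0 0" --pt "0.82 0 0.57 0 0 0" --pt "0.49 0 0.34 0 0 0" --pt "0.25 0 0.17 0 0 0" --pt "0.16 0 0.11 0 0 0" --pt "0.16 0 0.11 0 0 0" --pt "0.16 0 0.11 0 0 0" --pt "0 0 0 0 0 0" --pt "0 0 0 0 0 0"

```text
clock: 14.7
tcp_pos: [0.5996, -0.1785, 0.0373]
ee_rot: [0.68, 0.669, 0.214, -0.211]
contact_force: [0.1, -0.7, 0.1]
width: 0.0
gripper_force: 0.0
```

```bash
python3 -c "
from ej import *
report()"
```

```text
tcp in dock mm [-1.000e-01 -1.402e+02  3.730e+01] rotvec to go (tool) [-0.001  0.     0.001] F dock [ 0.2 -0.7  0.1] j [-0.62  0.43  1.6   0.49  1.5  -0.74] t 14.7
```

apply_moves --pt "0.16 0 0.11 0 0 0" --pt "0.16 0 0.11 0 0 0" --pt "0.16 0 0.11 0 0 0" --pt "0.16 0 0.11 0 0 0" --pt "0.16 0 0.11 0 0 0" --pt "0 0 0 0 0 0" --pt "0 0 0 0 0 0"

```text
clock: 15.4
tcp_pos: [0.5999, -0.1694, 0.0375]
ee_rot: [0.68, 0.669, 0.213, -0.21]
contact_force: [-0.8, -5.9, 0.1]
width: -0.0002
gripper_force: 2.6
```

```bash
python3 -c "
from ej import *
report()"
```

```text
tcp in dock mm [ 1.000e-01 -1.311e+02  3.750e+01] rotvec to go (tool) [-0.     0.002  0.001] F dock [-0.7 -5.9  0.1] j [-0.61  0.43  1.61  0.49  1.49 -0.74] t 15.4
```

apply_moves --pt "0.16 0 0.11 0 0 0" --pt "0.16 0 0.11 0 0 0" --pt "0.16 0 0.11 0 0 0" --pt "0.16 0 0.11 0 0 0" --pt "0.16 0 0.11 0 0 0" --pt "0.16 0 0.11 0 0 0" --pt "0.16 0 0.11 0 0 0" --pt "0.16 0 0.11 0 0 0" --pt "0.16 0 0.11 0 0 0" --pt "0.16 0 0.11 0 0 0" --pt "0.16 0 0.11 0 0 0" --pt "0.08 0 0.06 0 0 0" --pt "0 0 0 0 0 0"

```text
clock: 16.7
tcp_pos: [0.6003, -0.148, 0.0375]
ee_rot: [0.68, 0.67, 0.213, -0.209]
contact_force: [-1.4, -7.8, -0.7]
width: 0.0001
gripper_force: 4.0
```

```bash
python3 -c "
from ej import *
report()"
```

```text
tcp in dock mm [ 1.000e-01 -1.097e+02  3.750e+01] rotvec to go (tool) [0.    0.004 0.001] F dock [-1.3 -7.9 -0.7] j [-0.59  0.41  1.64  0.5   1.47 -0.72] t 16.7
```

apply_moves --pt "0.08 0 0.06 0 0 0" --pt "0.08 0 0.06 0 0 0" --pt "0.08 0 0.06 0 0 0" --pt "0.08 0 0.06 0 0 0" --pt "0.08 0 0.06 0 0 0" --pt "0.08 0 0.06 0 0 0" --pt "0 0 0 0 0 0"

```text
clock: 17.4
tcp_pos: [0.6004, -0.1425, 0.0375]
ee_rot: [0.68, 0.67, 0.213, -0.209]
contact_force: [-1.1, -9.9, -0.6]
width: -0.0
gripper_force: 4.7
```

apply_moves --pt "0.08 0 0.06 0 0 0" --pt "0.08 0 0.06 0 0 0" --pt "0 0 0 0 0 0"

```text
clock: 17.7
tcp_pos: [0.6005, -0.1406, 0.0375]
ee_rot: [0.68, 0.67, 0.213, -0.209]
contact_force: [-2.7, -8.5, -0.1]
width: 0.0001
gripper_force: 4.9
```

Now at dock y ≈ -102, so I step on gently toward the stop.

apply_moves --pt "0.08 0 0.06 0 0 0" --pt "0.08 0 0.06 0 0 0" --pt "0 0 0 0 0 0"

```text
clock: 18.0
tcp_pos: [0.6005, -0.1403, 0.0375]
ee_rot: [0.681, 0.67, 0.212, -0.207]
contact_force: [-3.1, -14.5, 1.1]
width: 0.0002
gripper_force: 7.4
```

apply_moves --pt "0.08 0 0.06 0 0 0" --pt "0.04 0 0.03 0 0 0" --pt "0 0 0 0 0 0"

```text
clock: 18.3
tcp_pos: [0.6006, -0.1402, 0.0375]
ee_rot: [0.681, 0.67, 0.211, -0.206]
contact_force: [-4.6, -18.9, 0.9]
width: -0.0002
gripper_force: 9.4
```

apply_moves --pt "0.08 0 0.06 0 0 0" --pt "0.07 0 0.05 0 0 0" --pt "0 0 0 0 0 0" --pt "0 0 0 0 0 0"

```text
clock: 18.7
tcp_pos: [0.6006, -0.14, 0.0375]
ee_rot: [0.682, 0.67, 0.21, -0.205]
contact_force: [-6.3, -23.7, 2.2]
width: -0.0002
gripper_force: 11.9
```

apply_moves --pt "0.05 0 0.04 0 0 0" --pt "0 0 0 0 0 0" --pt "0 0 0 0 0 0" --pt "0 0 0 0 0 0" --pt "0 0 0 0 0 0" --pt "0 0 0 0 0 0"

```text
clock: 19.3
tcp_pos: [0.6006, -0.14, 0.0375]
ee_rot: [0.682, 0.67, 0.21, -0.205]
contact_force: [-6.5, -25.0, 1.4]
width: 0.0002
gripper_force: 12.8
```

It held about 25 N for over half a second. I back off along -y, letting the plate follow, then clear and rise.

apply_moves --pt "-0.16 0 -0.11 0 0 0" --pt "-0.25 0 -0.17 0 0 0" --pt "-0.41 0 -0.29 0 0 0" --pt "-0.41 0 -0.29 0 0 0" --pt "-0.41 0 -0.29 0 0 0" --pt "-0.41 0 -0.29 0 0 0" --pt "-0.41 0 -0.29 0 0 0" --pt "-0.41 0 -0.29 0 0 0" --pt "-0.41 0 -0.29 0 0 0" --pt "-0.41 0 -0.29 0 0 0" --pt "-0.82 0 -0.57 0 0 0" --pt "-0.82 0 -0.57 0 0 0" --pt "-0.6 0 -0.42 0 0 0" --pt "0.46 0 -0.66 0 0 0" --pt "1.15 0 -1.64 0 0 0" --pt "1.43 0 -2.05 0 0 0" --pt "1.43 0 -2.05 0 0 0" --pt "1.43 0 -2.05 0 0 0" --pt "0.6 0 -0.8 0 0 0" --pt "0 0 0 0 0 0"

```text
clock: 21.3
tcp_pos: [0.6004, -0.2049, 0.1535]
ee_rot: [0.679, 0.67, 0.214, -0.208]
contact_force: [0.4, 0.5, 0.4]
width: -0.0001
gripper_force: 0.0
```

```bash
python3 - <<'E'
from ej import *
report()
for n in ("scene","side"):
    f=bot.grab_frame(n); fr[n]=f
    im=f["frame"][:,:,::-1].copy()
    ip=im.copy()
    for yy in (55,):
        for P in [(-30,yy-55,74),(0,yy+55,12),(-38,yy+55,12),(38,yy+55,12)]+([(0,-130,62)]):
            q=proj(n,W(p,P))[0]; print(n,P,q.round(1)); cv2.circle(im,tuple(int(v) for v in q),1,(0,0,255),-1)
    if n=="scene": A=cv2.resize(im[190:310,240:390],None,fx=5,fy=5,interpolation=cv2.INTER_CUBIC)
    else: B=cv2.resize(im[200:330,270:385],None,fx=3,fy=3,interpolation=cv2.INTER_CUBIC)
    print(n,[(np.round(d["extent"]).tolist(),round(d["confidence"],2)) for l in ("pack","ejector_plate","lever_knob") for d in bot.spot_in(f,l)[:3]])
cv2.imwrite("pics/e1.png",A); cv2.imwrite("pics/e2.png",B)
E
```

```text
tcp in dock mm [   1.2 -166.6  153.5] rotvec to go (tool) [0.003 0.003 0.004] F dock [0.4 0.5 0.4] j [-0.65  0.32  1.53  0.48  1.67 -0.69] t 21.3
scene (-30, 0, 74) [309.3 238.1]
scene (0, 110, 12) [339.7 275. ]
scene (-38, 110, 12) [345.9 264.8]
scene (38, 110, 12) [333.4 285.5]
scene (0, -130, 62) [263.2 230.7]
scene [([319.0, 181.0, 356.0, 208.0], 0.83), ([296.0, 241.0, 343.0, 285.0], 0.81), ([370.0, 281.0, 419.0, 327.0], 0.78), ([247.0, 207.0, 372.0, 300.0], 0.68), ([261.0, 224.0, 274.0, 245.0], 0.64), ([340.0, 214.0, 362.0, 260.0], 0.91), ([178.0, 160.0, 215.0, 209.0], 0.71)]
side (-30, 0, 74) [327.9 250. ]
side (0, 110, 12) [333.9 243. ]
side (-38, 110, 12) [320.1 243.6]
side (38, 110, 12) [347.5 242.5]
side (0, -130, 62) [346.8 288.2]
side [([219.0, 249.0, 263.0, 298.0], 0.91), ([317.0, 190.0, 358.0, 220.0], 0.59), ([336.0, 280.0, 357.0, 302.0], 0.5), ([276.0, 231.0, 315.0, 249.0], 0.89)]
```

View pics/e1.png

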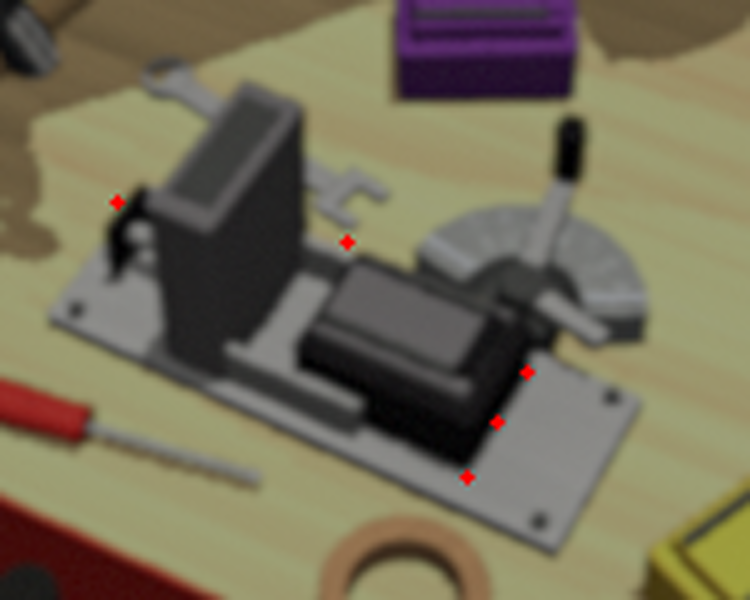

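View pics/e2.png

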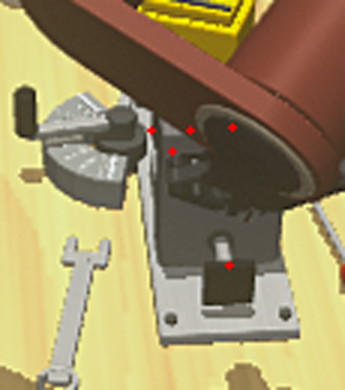

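The ejector is back and the pack stands near the predicted y≈55 line. I take one close wrist look from above to confirm.

apply_moves --pt "0.9 0 -1.2 0 0 0" --pt "1.43 0 -2.05 0 0 0" --pt "1.43 0 -2.05 0 0 0" --pt "1.43 0 -2.05 0 0 0" --pt "1.43 0 -2.05 0 0 0" --pt "1.2 0 -1.6 0 0 0" --pt "0.82 0 0.57 0 0 0" --pt "1.64 0 1.15 0 -0.06 0" --pt "1.64 0 1.1 0 -0.08 0" --pt "1.8 0 0.9 0 -0.1 0" --pt "1.8 0 0.7 0 -0.1 0" --pt "1.8 0 0.5 0 -0.1 0" --pt "1.9 0 0.3 0 -0.1 0" --pt "1 0 0 0 0 0" --pt "0 0 0 0 0 0" --pt "0 0 0 0 0 0"

```text
clock: 23.3
tcp_pos: [0.601, -0.0667, 0.2845]
ee_rot: [0.712, 0.701, 0.025, -0.025]
contact_force: [-0.1, 0.1, -0.3]
width: -0.0001
gripper_force: 0.0
```

```bash
python3 - <<'E'
from ej import *
report(0)
s,f=wshot("w5"); fr["w"]=f
im=f["frame"][:,:,::-1].copy()
for yy,c in ((50,(0,0,255)),(60,(0,255,0))):
    for P in [(-38,yy+55,12),(38,yy+55,12)]:
        q=proj("w",W(p,P))[0]; print(P,q.round()); cv2.circle(im,tuple(int(v) for v in q),2,c,-1)
for P in [(-55,170,12),(55,170,12),(0,88,12),knob(1.2),(-68,88,43)]:
    q=proj("w",W(p,P))[0]; print(P,q.round()); cv2.circle(im,tuple(int(v) for v in q),2,(255,0,0),-1)
cv2.imwrite("pics/w5o.png",im)
E
```

```text
tcp in dock mm [ -0.6 -28.4 284.5] rotvec to go (tool) [-0.002 -0.071  0.001] F dock [-0.1  0.1 -0.3] j [-0.27 -0.01  1.59  0.07  1.58 -0.25] t 23.3
(-38, 105, 12) [286.  66.]
(38, 105, 12) [368.  66.]
(-38, 115, 12) [286.  55.]
(38, 115, 12) [368.  55.]
(-55, 170, 12) [266. -10.]
(55, 170, 12) [388. -10.]
(0, 88, 12) [327.  86.]
(np.float64(-151.93578044225353), np.float64(74.59161599782391), 68) [143.  93.]
(-68, 88, 43) [249.  81.]
```

View pics/w5o.png

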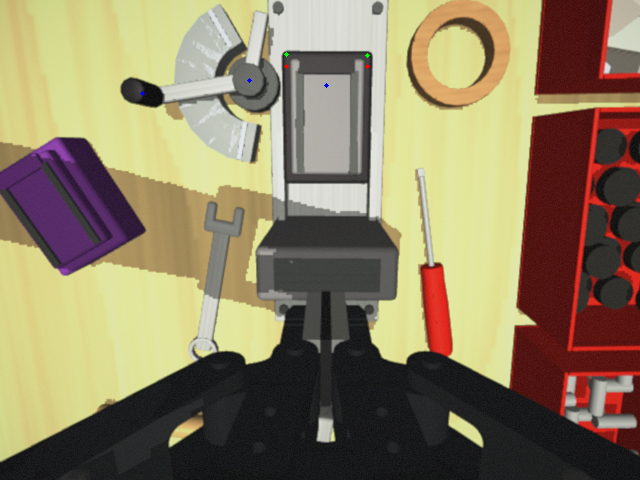

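```bash
python3 - <<'E'
from fit2 import *
s,f=pickle.load(open("w5.pkl","rb")); fr["w"]=f
fun=lambda q: [proj("w",W(p,(0,q[0]+55,q[1])))[0][1]-51.5, proj("w",W(p,(0,q[0]-55,q[1])))[0][1]-183]
print(least_squares(fun,[55,50],x_scale=[10,10]).x)
for z in (45,55,65): print(z,least_squares(lambda q:fun([q[0],z]),[55]).x)
E
```

```text
[54.77179616 52.91988455]
45 [55.37074793]
55 [54.61374972]
65 [53.84945731]
```

The pack is at y ≈ 55 and centred, the lever is on its mark, the ejector has sprung back, and the robot is touching nothing.

```bash
python3 -c "
from h import *
print(bot.hand_in())"
```

```text
the job is handed in; nothing more can be done
None
```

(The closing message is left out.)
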